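# Hang the caddy on the telescoping stand and hold the mast extended

## Task

Clear some desk space: hang the small blue caddy by its overhead handle on the double hook of the telescoping stand, with the mast still all the way down, and let go of it. Then pinch the stand's black grip head so that the red release in its side stays squeezed in, pull the mast up past its first stop to its second stop (fully extended), and finish while still gripping the head there with the release squeezed, the caddy hanging from the hook. Do not shift the phone, earphone case or black power adapter.

Things in the scene. Friction and masses are not known exactly. Their poses are not given: they have to be found in the camera images.
- caddy_grip (a point): centre of the black rubber sleeve (42 mm long, 13 mm thick) on the caddy's rigid overhead handle. The handle's straight steel top bar runs level along the caddy's y axis, 8 mm thick, free from y = -45 to +45 mm, its centre 115 mm above the caddy's underside, with 66 mm free height between bar and tray rim
- caddy: small blue open caddy, tray 60 x 104 x 45 mm high with white stripes, loose, about 0.15 kg; a red stick and an eraser are fixed inside below its rim. Origin at the centre of its underside, z up, y along the handle bar; the same either way round
- stand: telescoping hanger stand, fixed to the table: round dark foot of 124 mm diameter, steel tube with black collar, mast. Origin on the mast's axis at the table top, z up; the double hook sticks out to its -x (roughly to the robot); the red release is on its +y side. A cross bar joins the prongs 28 mm from the axis, 47 mm below the hook seat
- head_grip (a point): centre of the black grip head on the mast's axis, 137 mm above the table when down. Head 40 mm (stand x) x 30 mm (stand y) x 44 mm high. The red release paddle (26 mm along x, 30 mm high, centred here) stands 6 mm proud of its +y face: a pinch along stand y meets 36 mm, 31 mm when squeezed in; the -y face is plain. Rises with the mast; axes as the stand
- hook_seat (a point): where the bar's centre lies when hung, parallel to stand y: middle of the hook's trough, 94 mm from the mast's axis to stand -x, 150 mm above the table when down. Two equal 7 mm steel prongs at y = -32 and +32 mm, gap between them free for sleeve and fingers. Trough 28 mm flat along x, rising 16 mm at both ends, 28 mm off. Head top is 7 mm above this point. Rises with the mast; axes as the stand
- hook_mouth (a point): midway between the two orange ball tips (10 mm) at the hook's open end, 28 mm out along stand -x and 12 mm above the seat. The tray lies under the bar, so bring the caddy in over these tips along stand +x, with the bar 25 to 50 mm above the seat's height (prongs between bar and tray), then lower the bar into the trough. Rises with the mast
- mast (a joint): how far the mast is pulled straight up, m: 0 down, first stop 0.045, second stop 0.090 (end of travel). A hidden catch locks it, with up to 3 mm of play, at 0 and at both stops whenever the release is out; with the release held in it runs freely past the first stop. Mast and caddy weigh 4 to 5 N and sink if not held while the release is in
- release (a joint): how far the red release is squeezed in, m: 0 out, 0.005 fully in. Moves along stand -y against a spring, 6 N when fully in; the catch is free above 0.004. A pinch of 20 N or more across the head keeps it in and carries the mast
- phone: black phone 149 x 73 x 8 mm, loose bystander, origin at the centre of its underside
- ear_case: white earphone case 46 x 60 x 22 mm, loose bystander, origin at the centre of its underside
- adapter: black power adapter brick 58 x 130 x 31 mm, loose bystander, origin at the centre of its underside

How it is judged:
By the outcome, as a careful person would: the job done as asked, in the order asked, and still so for the second after the job is handed in, while the arm keeps its last pose, push and grip.
It also fails if it takes over 54 s, if anything falls off the work surface, if the arm or the gripper's body presses on something with over 40 N, if the wrist force passes 120 N, or if a joint passes its speed limit or range.

## Robot

A 6-joint arm with a two-finger parallel gripper is mounted at the origin on a cart in front of the work surface, level with it; the furniture and walls round the work are solid. World frame = base frame: x ahead of the robot, y to its left, z up, the work surface at z = 0. Lengths are in m, angles in rad, forces in N, time in s.
With the tool pointing down it reaches from about 0.375 to 0.825 m from the base axis. Payload 5.5 kg.
Tool frame: the origin (TCP) lies at the centre of the arm's flange, where the gripper is bolted on; the fingertips stand 173 mm ahead of it and the grasp point (between the pads) lies 155 mm ahead of it; z points along the fingers, y is the line along which they close (so a half turn about z gives the same grasp; the last joint's range is limited). The gripper opens to 85 mm and grips with 20 to 120 N. Pads are 22 mm wide; open, the fingers measure 114 mm over their backs; the gripper's body (76 mm by 85 mm) begins 54 mm behind the grasp point. The pads swing forward as they close: fully open they stand 13 mm farther back than shut.
Start: joints at [1.188, 0.314, -0.047, 1.21, 0, 1.571], TCP at [0.224, 0.557, 0.405] pointing down, gripper open.
Joint ranges: [-2.67, 2.67], [-0.69, 1.73], [-1.03, 1.25], [-2.08, 2.16], [-1.42, 1.45], [-3.14, 3.14]. Speed limits (rad/s): [2.39, 2.39, 3.01, 3.14, 3.14, 3.14].

## Interface

Orientations are given as a rotation vector (axis times angle).
In Python, from station import * gives the robot as it stands. The module is installed in compiled form; this text tells all that it offers.
- The arm moves only by the tool jog_arm, never from a script. Its argument "increments" is a list of rows, each an object with "gripper": the closure in counts, from 0 (fully open) to 255 (shut); "travel": the shift along the tool's x, y, z in cm, a list of three; "delta_rot": the turn, a rotation vector about the tool's x, y, z in rad, a list of three. A call has 1 to 20 rows; each row shifts and turns the commanded pose from where the row before left it, along the tool's axes as they then stand; what a row does not reach is not made up. A row lasts 1/8 s, in which the tool goes at most 62.5 mm and 10.7 degrees, less where a joint would pass 70% of its speed; a pose out of reach is approached as far as the arm can. A call is refused whole if a number of a shift passes 6.25 or a number of a turn 0.188, either way. A call with a gripper value outside its range is refused whole. The fingers move at their own pace and stop on an object; "newtons" is the grip in N (left out, the last holds). Time passes only in rows, so rows that do not move let the fingers close. It gives the time, the measured TCP pose, the force, the opening and the grip force at its end, in the units of the state.
- observe(): the state, without advancing time (a new reading comes with each control period).
- read_camera(name): name is "side" or "top" or "wrist"; returns a dict with "img" (480x640x3 uint8, red, green, blue), "fx", "fy", "cx", "cy" (pixels), "T" (4x4, takes a point from camera to world coordinates); the wrist camera has in their place "tool_from_camera" (4x4, takes a point from camera to tool coordinates, whose origin is the TCP and whose axes are the flange's). Camera axes: x right, y up, looking along -z (the intrinsics and any distortion apply to the point x, -y, -z); pixel columns grow to the right and rows downward; lengths in m; the calibration is good to about 2 mm. The wrist camera is an equidistant fisheye: a pixel r from the principal point sees the ray r / f radians off the axis. A picture is of the moment at which its call begins: read the wrist's pose just before it. There is no depth.
- sign_off(): hands the job in; it is judged then, once.
The state is a dict: "clock": time; "joint_positions": joint angles; "dq": joint speeds; "joint_efforts": joint torques, N m; "tool_pos": TCP position; "ee_rot": TCP orientation; "force": force on the tool from outside, world axes, zero at the start; "torque": the same for the moment, N m; "grip_width": finger opening in m; "grip_force": force on a finger pad.
Only numpy, scipy, OpenCV 4.12 (cv2) and the standard library are available. Lean on these libraries where they do the work, as an engineer would, in place of code of your own. Each camera call takes 0.05 s, during which the arm holds its last target. There are 200 camera calls.

## Working session

There is one attempt and no reset: what is moved stays moved. The work goes in short steps, Python scripts to look and compute and a tool call to move; the robot and the scene stay as the last step left them, time stands still between calls to the robot, and variables do not carry over. Pictures are saved under pics/ and viewed, at most 10 in all, crops included, and the job is handed in when it is done.

Besides the shell and the picture viewer there is one more tool, called as a command line: name --argument value ..., lists and objects as JSON in quotes. jog_arm: Moves the arm, as the interface text tells. Its arguments: {"type":"object","properties":{"increments":{"type":"array"},"newtons":{"type":"number"}},"required":["increments"]}

```bash
mkdir -p pics
python3 - <<'E'
from station import *
import cv2,json,numpy as np
s=observe();print(s)
for n in("side","top"):
    c=read_camera(n);cv2.imwrite(f"pics/{n}0.png",c["img"][:,:,::-1])
    print(n,{k:(np.round(v,4).tolist() if k=="T" else v) for k,v in c.items() if k!="img"})
c=read_camera("wrist");cv2.imwrite("pics/wrist0.png",c["img"][:,:,::-1]);print({k:(np.round(v,4).tolist() if hasattr(v,'tolist') else v) for k,v in c.items() if k!="img"})
E
```

```text
{'clock': 0.0, 'joint_positions': array([ 1.18798461e+00,  3.14223155e-01, -4.80614699e-02,  1.21018050e+00,
       -1.36790107e-05,  1.57078467e+00]), 'dq': array([-0.00148164, -0.00086854,  0.0003284 ,  0.00044486,  0.00079189,
        0.00109839]), 'joint_efforts': array([ 1.15311700e-04, -5.39593041e+01,  3.39748728e+01,  1.91874476e-02,
        1.72452774e-04, -9.07255412e-06]), 'tool_pos': array([0.22401874, 0.55631834, 0.40384375]), 'ee_rot': array([-5.97578241e-01, -3.08392407e+00,  2.57729951e-03]), 'force': array([-0.91328603, -0.5151682 ,  0.97275239]), 'torque': array([-0.03428354, -0.03363895,  0.01483254]), 'grip_force': 0.0, 'grip_width': 0.08508641290528832}
side {'fx': 461.3115520643231, 'fy': 461.3115520643231, 'cx': 321.54837353024993, 'cy': 235.97922337758516, 'T': [[0.9993, 0.0083, -0.0376, 0.5372], [-0.034, 0.6485, -0.7604, -0.9336], [0.0181, 0.7611, 0.6483, 0.8869], [0.0, 0.0, 0.0, 1.0]]}
top {'fx': 454.8816314493006, 'fy': 454.8816314493006, 'cx': 309.8689667380878, 'cy': 238.83578319657013, 'T': [[-0.0047, 0.9892, -0.1465, 0.3912], [-0.9996, -0.0004, 0.0295, -0.026], [0.0292, 0.1466, 0.9888, 1.331], [0.0, 0.0, 0.0, 1.0]]}
{'fx': 371.64829954431775, 'fy': 371.64829954431775, 'cx': 320.99087939517057, 'cy': 237.7260910109014, 'tool_from_camera': [[0.0011, 0.9593, 0.2824, 0.0716], [1.0, -0.0009, -0.0006, -0.0001], [-0.0003, 0.2824, -0.9593, 0.0314], [0.0, 0.0, 0.0, 1.0]]}
```

View pics/side0.png

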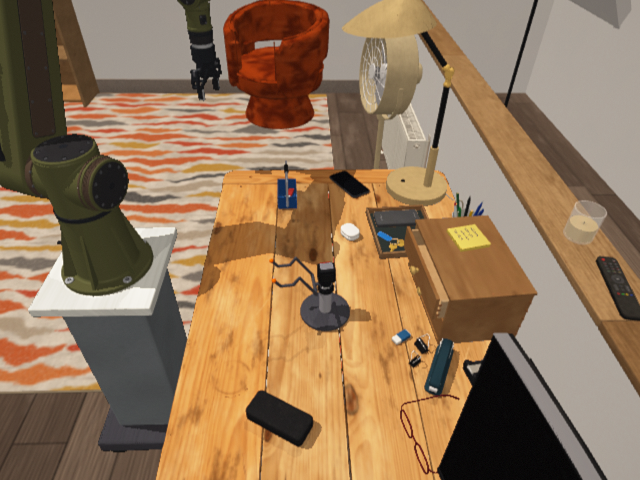

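View pics/top0.png

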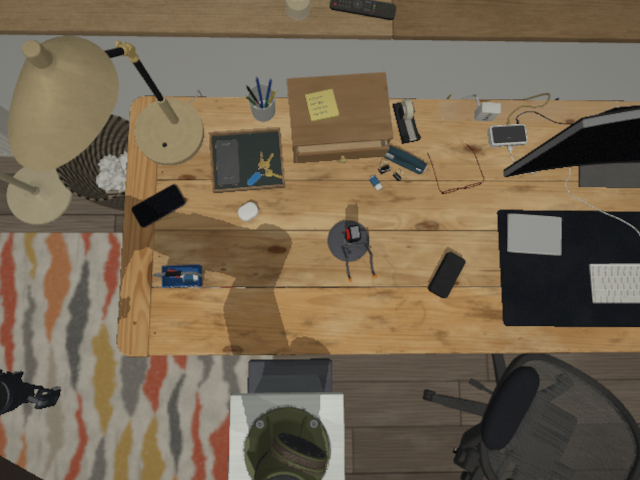

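The side view shows the caddy at about (288,190) and the stand with its foot at (325,311), hook tips at (272,263) and (276,283). In the top view the caddy is at (182,276), the stand foot at (348,241), and the hook tips at (349,277) and (373,273). I'll zoom in on both.

```bash
cat > h.py <<'E'
import numpy as np,cv2
from scipy.spatial.transform import Rotation as R
from scipy.optimize import least_squares
from station import *
def ray(c,u,v,pose=None):
    if "T" in c:
        d=np.array([(u-c["cx"])/c["fx"],-(v-c["cy"])/c["fy"],-1]);T=np.array(c["T"])
    else:
        a=np.array([(u-c["cx"])/c["fx"],(v-c["cy"])/c["fy"]]);r=np.hypot(*a);k=np.sin(r)/max(r,1e-9)
        d=np.array([a[0]*k,-a[1]*k,-np.cos(r)]);T=tw(pose)@np.array(c["tool_from_camera"])
    return T[:3,3],T[:3,:3]@d/np.linalg.norm(d)
def tw(s):
    T=np.eye(4);T[:3,:3]=R.from_rotvec(s["ee_rot"]).as_matrix();T[:3,3]=s["tool_pos"];return T
def tri(*rays):
    A=np.zeros((3,3));b=np.zeros(3)
    for o,d in rays:
        P=np.eye(3)-np.outer(d,d);A+=P;b+=P@o
    p=np.linalg.solve(A,b);return p,[1000*np.linalg.norm((np.eye(3)-np.outer(d,d))@(p-o)) for o,d in rays]
def at(r,z):
    o,d=r;return o+d*(z-o[2])/d[2]
def proj(c,p,pose=None):
    T=np.array(c["T"]) if "T" in c else tw(pose)@np.array(c["tool_from_camera"])
    q=np.linalg.inv(T)@np.append(p,1);x,y,z=q[0],-q[1],-q[2]
    if "T" in c: return np.array([c["cx"]+c["fx"]*x/z,c["cy"]+c["fy"]*y/z])
    t=np.arctan2(np.hypot(x,y),z);r=np.hypot(x,y)
    return np.array([c["cx"]+c["fx"]*t*x/r,c["cy"]+c["fy"]*t*y/r])
def tile(img,u,v,w,h,k):
    t=cv2.resize(img[v:v+h,u:u+w,::-1],None,fx=k,fy=k,interpolation=cv2.INTER_CUBIC)
    for i in range(0,w,10):cv2.putText(t,str(u+i),(i*k,8),0,.3,(0,255,255));cv2.line(t,(i*k,10),(i*k,14),(0,255,255))
    for i in range(10,h,10):cv2.putText(t,str(v+i),(0,i*k+3),0,.3,(0,255,255))
    return t
E
python3 - <<'E'
from h import *
a=read_camera("top")["img"];b=read_camera("side")["img"]
T=np.vstack([np.hstack([tile(a,135,240,100,75,4),tile(a,310,212,100,75,4)]),np.hstack([tile(b,240,152,100,75,4),tile(b,262,255,100,75,4)])])
cv2.imwrite("pics/z1.png",T)
E
```

```text
(no output)
```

View pics/z1.png

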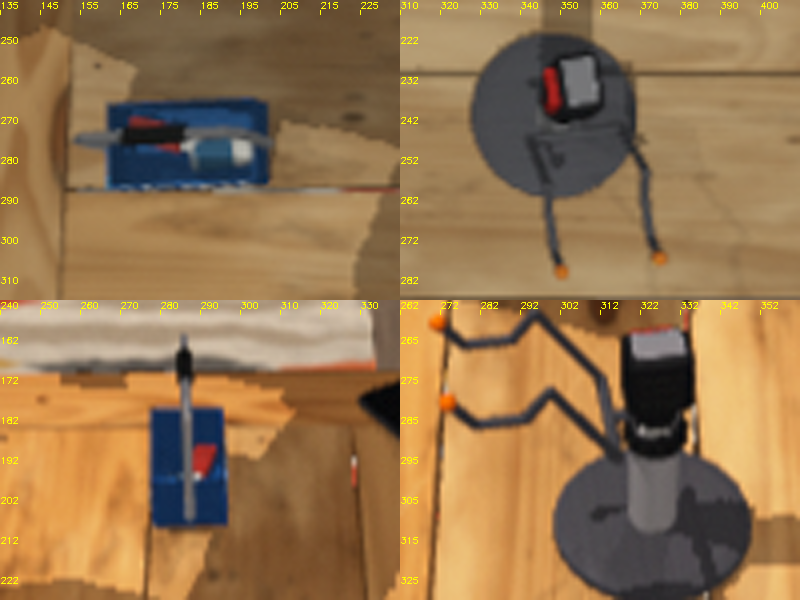

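The zoom gives these pixels. Top view: sleeve (173.3,273.5), tips (350.3,280) and (374.8,276.5), head top (354.8,232.5), foot (348.3,240.5). Side view: sleeve (286,168), tips (271.3,260.8) and (273.8,280.5), head top (326.5,266.5).

Run:
```python
from h import *
a=read_camera("top");b=read_camera("side")
P={}
for n,t,s in [("sleeve",(173.3,273.5),(286,167.8)),("tipL",(350.3,280),(271.3,260.8)),("tipR",(374.8,276.5),(273.8,280.5)),("headtop",(354.8,232.5),(326.5,266.5))]:
    P[n],e=tri(ray(a,*t),ray(b,*s));print(n,P[n].round(4),np.round(e,1))
print("foot",at(ray(a,348.3,240.5),.005).round(4),at(ray(b,325,311.7),.005).round(4))
# tray rim corners top view, z=.045
for u,v in [(162,265),(202,264.7),(202,286),(162,287)]: print(at(ray(a,u,v),.045).round(4))
d=P["tipL"]-P["tipR"];print("dist",np.linalg.norm(d),"yaw",np.degrees(np.arctan2(-d[0],d[1])))
print(tw(observe()).round(3))
```

```text
sleeve [0.4805 0.3006 0.1146] [1.9 1.9]
tipL [ 0.4596 -0.1646  0.1577] [2. 2.]
tipR [ 0.4683 -0.2282  0.1588] [1.9 1.9]
headtop [ 0.5851 -0.1796  0.1519] [2.4 2.4]
foot [ 0.5826 -0.1791  0.005 ] [ 0.5871 -0.1879  0.005 ]
[0.5076 0.3514 0.045 ]
[0.5082 0.2398 0.045 ]
[0.4485 0.238  0.045 ]
[0.4461 0.3488 0.045 ]
dist 0.06418178294119835 yaw 7.773170048886029
[[-0.928  0.374 -0.     0.224]
 [ 0.374  0.928 -0.     0.557]
 [ 0.    -0.    -1.     0.404]
 [ 0.     0.     0.     1.   ]]
```

jog_arm --increments '[{"gripper": 0, "travel": [-3.34, -1.42, 0], "delta_rot": [0, 0, 0]}, {"gripper": 0, "travel": [-3.34, -1.42, 0], "delta_rot": [0, 0, 0]}, {"gripper": 0, "travel": [-3.34, -1.42, 0], "delta_rot": [0, 0, 0]}, {"gripper": 0, "travel": [-3.34, -1.42, 0], "delta_rot": [0, 0, 0]}, {"gripper": 0, "travel": [-3.34, -1.42, 0], "delta_rot": [0, 0, 0]}, {"gripper": 0, "travel": [-3.34, -1.42, 0], "delta_rot": [0, 0, 0]}, {"gripper": 0, "travel": [-3.34, -1.42, 0], "delta_rot": [0, 0, 0]}, {"gripper": 0, "travel": [-3.34, -1.42, 0], "delta_rot": [0, 0, 0]}, {"gripper": 0, "travel": [-3.34, -1.42, 0], "delta_rot": [0, 0, 0]}, {"gripper": 0, "travel": [-3.34, -1.42, 0], "delta_rot": [0, 0, 0]}, {"gripper": 0, "travel": [0, 0, 0], "delta_rot": [0, 0, 0.148]}, {"gripper": 0, "travel": [0, 0, 0], "delta_rot": [0, 0, 0.148]}, {"gripper": 0, "travel": [0, 0, 0], "delta_rot": [0, 0, 0.148]}, {"gripper": 0, "travel": [0, 0, 0], "delta_rot": [0, 0, 0.148]}, {"gripper": 0, "travel": [0, 0, 0], "delta_rot": [0, 0, 0.148]}, {"gripper": 0, "travel": [0, 0, 0], "delta_rot": [0, 0, 0.148]}, {"gripper": 0, "travel": [0, 0, 0], "delta_rot": [0, 0, 0.148]}, {"gripper": 0, "travel": [0, 0, 0], "delta_rot": [0, 0, 0.148]}, {"gripper": 0, "travel": [0, 0, 0], "delta_rot": [0, 0, 0]}, {"gripper": 0, "travel": [0, 0, 0], "delta_rot": [0, 0, 0]}]'

```text
clock: 2.85
tool_pos: [0.4809, 0.3001, 0.4047]
ee_rot: [2.214, 2.229, -0.0]
force: [0.6, 0.4, 0.2]
grip_width: 0.0857
grip_force: 0.0
```

Run:
```python
from h import *
s=observe();c=read_camera("wrist");print(s["tool_pos"],tw(s)[:3,:3].round(3).tolist(),s["clock"])
print(proj(c,[.4795,.30,.115],s))
np.save("w1.npy",c["img"])
import pickle;pickle.dump((s,c),open("w1.pkl","wb"))
cv2.imwrite("pics/w1.png",c["img"][:,:,::-1])
```

```text
[0.48089663 0.30008013 0.40467621] [[-0.006, 1.0, -0.0], [1.0, 0.006, -0.0], [-0.0, -0.0, -1.0]] 2.85
[318.73924259 232.08989812]
```

View pics/w1.png

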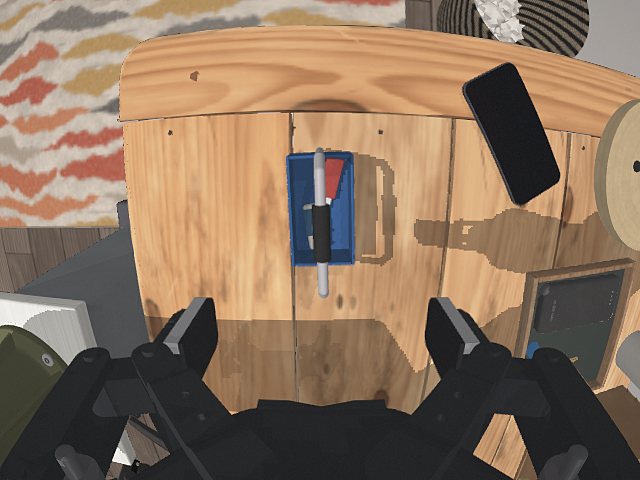

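The sleeve is at about (321,234), predicted (319,232), with the bar tilted about 0.03 rad. I'll step down, then triangulate from two wrist heights.

jog_arm --increments '[{"gripper": 0, "travel": [-0.1, 0, 2.5], "delta_rot": [0, 0, -0.028]}, {"gripper": 0, "travel": [0, 0, 2.5], "delta_rot": [0, 0, 0]}, {"gripper": 0, "travel": [0, 0, 2.0], "delta_rot": [0, 0, 0]}, {"gripper": 0, "travel": [0, 0, 0], "delta_rot": [0, 0, 0]}]'

```text
clock: 3.4
tool_pos: [0.4802, 0.2987, 0.3332]
ee_rot: [-2.184, -2.257, 0.005]
force: [0.7, -0.0, 0.0]
grip_width: 0.0856
grip_force: 0.0
```

Run:
```python
from h import *
import pickle
def sleeve(c,s,guess):
    u,v=proj(c,guess,s);m=(c["img"].max(2)<55).astype(np.uint8)
    n,l,st,ce=cv2.connectedComponentsWithStats(m)
    i=min([i for i in range(1,n) if 300<st[i,4]<8000],key=lambda i:np.hypot(*(ce[i]-[u,v])))
    pts=np.argwhere(l==i)[:,::-1].astype(np.float32);r=cv2.minAreaRect(pts)
    print("pred",u,v,"cent",ce[i],st[i],r);return r[0]
g=[.4810,.2986,.115]
s1,c1=pickle.load(open("w1.pkl","rb"));s=observe();c=read_camera("wrist");pickle.dump((s,c),open("w2.pkl","wb"))
p1=sleeve(c1,s1,g);p2=sleeve(c,s,g)
print(s["tool_pos"]);print(tri(ray(c1,*p1,s1),ray(c,*p2,s)))
t=read_camera("top");print(tri(ray(c1,*p1,s1),ray(c,*p2,s),ray(t,173.3,273.5)))
```

```text
pred 320.8044333052413 233.97210149287577 cent [321.40765766 232.66554054] [312 205  19  58 888] ((321.00946044921875, 233.39002990722656), (57.20249557495117, 17.263158798217773), 88.60282135009766)
pred 323.1037983074829 267.10807034740697 cent [323.53228621 265.68237347] [ 312  227   24   78 1719] ((323.5, 265.5), (77.0, 23.0), 90.0)
[0.48023282 0.29867097 0.33322445]
(array([0.48120899, 0.29766853, 0.11010575]), [np.float64(0.05516963092721444), np.float64(0.055169630927359846)])
(array([0.48028082, 0.29974846, 0.11603984]), [np.float64(0.9508807823520804), np.float64(0.8970517165127454), np.float64(1.7588041945219341)])
```

jog_arm --increments '[{"gripper": 0, "travel": [0, 0.08, 2.0], "delta_rot": [0, 0, 0]}, {"gripper": 0, "travel": [0, 0, 2.0], "delta_rot": [0, 0, 0]}, {"gripper": 0, "travel": [0, 0, 1.5], "delta_rot": [0, 0, 0]}, {"gripper": 0, "travel": [0, 0, 0.8], "delta_rot": [0, 0, 0]}, {"gripper": 255, "travel": [0, 0, 0], "delta_rot": [0, 0, 0]}, {"gripper": 255, "travel": [0, 0, 0], "delta_rot": [0, 0, 0]}, {"gripper": 255, "travel": [0, 0, 0], "delta_rot": [0, 0, 0]}, {"gripper": 255, "travel": [0, 0, 0], "delta_rot": [0, 0, 0]}, {"gripper": 255, "travel": [0, 0, 0], "delta_rot": [0, 0, 0]}, {"gripper": 255, "travel": [0, 0, 0], "delta_rot": [0, 0, 0]}, {"gripper": 255, "travel": [0, 0, 0], "delta_rot": [0, 0, 0]}, {"gripper": 255, "travel": [0, 0, 0], "delta_rot": [0, 0, 0]}]' --newtons 50

```text
clock: 5.0
tool_pos: [0.4818, 0.2992, 0.2722]
ee_rot: [2.186, 2.257, 0.001]
force: [-0.7, -0.6, 5.5]
grip_width: 0.0112
grip_force: 48.8
```

jog_arm --increments '[{"gripper": 255, "travel": [0, 0, -1.5], "delta_rot": [0, 0, 0]}, {"gripper": 255, "travel": [0, 0, -2.5], "delta_rot": [0, 0, 0]}, {"gripper": 255, "travel": [0, 0, -2.5], "delta_rot": [0, 0, 0]}, {"gripper": 255, "travel": [0, 0, -2.1], "delta_rot": [0, 0, 0]}, {"gripper": 255, "travel": [-2.0, -0.4, 0], "delta_rot": [0, 0, 0]}, {"gripper": 255, "travel": [-3.8, -0.7, 0], "delta_rot": [0, 0, 0]}, {"gripper": 255, "travel": [-4.0, -0.7, 0], "delta_rot": [0, 0, 0]}, {"gripper": 255, "travel": [-4.0, -0.7, 0], "delta_rot": [0, 0, 0]}, {"gripper": 255, "travel": [-4.0, -0.7, 0], "delta_rot": [0, 0, 0]}, {"gripper": 255, "travel": [-4.0, -0.7, 0], "delta_rot": [0, 0, 0]}, {"gripper": 255, "travel": [-4.0, -0.7, 0], "delta_rot": [0, 0, 0]}, {"gripper": 255, "travel": [-4.0, -0.7, 0], "delta_rot": [0, 0, 0]}, {"gripper": 255, "travel": [-4.0, -0.7, 0], "delta_rot": [0, 0, 0]}, {"gripper": 255, "travel": [-4.0, -0.7, 0], "delta_rot": [0, 0, 0]}, {"gripper": 255, "travel": [-4.0, -0.7, 0], "delta_rot": [0, 0, 0]}, {"gripper": 255, "travel": [-4.0, -0.7, 0], "delta_rot": [0, 0, 0]}, {"gripper": 255, "travel": [-4.1, -0.7, 0], "delta_rot": [0, 0, 0]}, {"gripper": 255, "travel": [0, 0, 0], "delta_rot": [0, 0, -0.051]}, {"gripper": 255, "travel": [0, 0, 0], "delta_rot": [0, 0, -0.051]}, {"gripper": 255, "travel": [0, 0, 0], "delta_rot": [0, 0, 0]}]'

```text
clock: 7.5
tool_pos: [0.4085, -0.2027, 0.3569]
ee_rot: [-2.069, -2.362, 0.001]
force: [-0.1, -0.3, -0.8]
grip_width: 0.0115
grip_force: 49.0
```

Run:
```python
from h import *
import pickle
s=observe();c=read_camera("wrist");a=read_camera("top")["img"];b=read_camera("side")["img"]
pickle.dump((s,c),open("w3.pkl","wb"));print(s["tool_pos"],s["clock"],s["grip_width"],tw(s)[:3,:3].round(3).tolist())
T=np.vstack([np.hstack([tile(c["img"],150,0,200,150,2),tile(c["img"],350,0,200,150,2)]),np.hstack([tile(c["img"],350,150,200,150,2),tile(b,235,225,100,75,4)])])
for p in ([.4596,-.1646,.162],[.4683,-.2282,.162],[.585,-.18,.157]):print(proj(c,np.array(p),s))
cv2.imwrite("pics/w3.png",c["img"][:,:,::-1])
cv2.imwrite("pics/z3.png",np.hstack([cv2.resize(c["img"][:,:,::-1],None,fx=1,fy=1)[0:480,160:560],tile(b,230,215,100,120,4)]))
```

```text
[ 0.40847543 -0.20269208  0.35691893] 7.5 0.011516167488419294 [[-0.132, 0.991, -0.002], [0.991, 0.132, 0.0], [0.001, -0.002, -1.0]]
[439.90569133 222.95045747]
[426.63647775 340.88629784]
[608.05539446 273.79911709]
```

View pics/z3.png

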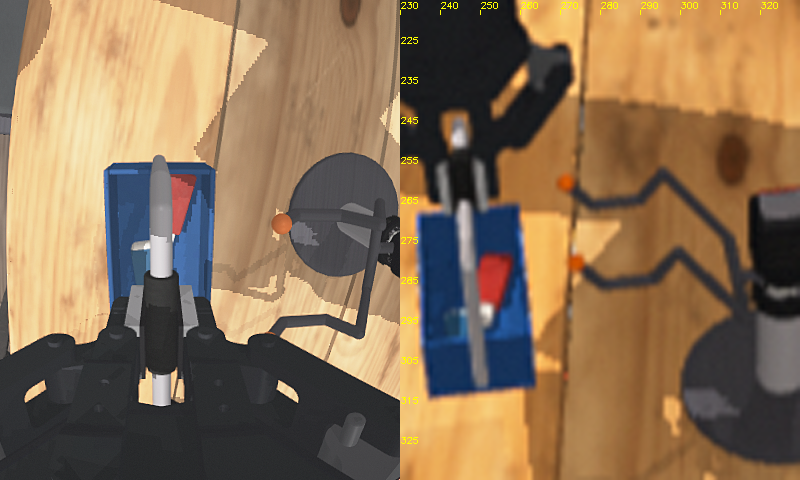

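The left tip is at full-image (442,224), predicted (440,223), so the stand estimate holds. I'll drop 1 cm, then move in along stand +x.

jog_arm --increments '[{"gripper": 255, "travel": [-0.1, 0, 0.5], "delta_rot": [0, 0, 0]}, {"gripper": 255, "travel": [0, 0, 0.5], "delta_rot": [0, 0, 0]}, {"gripper": 255, "travel": [0, 1.0, 0], "delta_rot": [0, 0, 0]}, {"gripper": 255, "travel": [0, 1.5, 0], "delta_rot": [0, 0, 0]}, {"gripper": 255, "travel": [0, 1.5, 0], "delta_rot": [0, 0, 0]}, {"gripper": 255, "travel": [0, 1.5, 0], "delta_rot": [0, 0, 0]}, {"gripper": 255, "travel": [0, 1.5, 0], "delta_rot": [0, 0, 0]}, {"gripper": 255, "travel": [0, 1.45, 0], "delta_rot": [0, 0, 0]}, {"gripper": 255, "travel": [0, 0, 0], "delta_rot": [0, 0, 0]}]'

```text
clock: 8.78
tool_pos: [0.4947, -0.192, 0.3476]
ee_rot: [2.067, 2.366, 0.0]
force: [0.3, 0.0, -2.0]
grip_width: 0.0116
grip_force: 49.0
```

Run:
```python
from h import *
import pickle
s=observe();c=read_camera("wrist");b=read_camera("side")["img"];a=read_camera("top")["img"]
pickle.dump((s,c),open("w4.pkl","wb"));print(s["tool_pos"],s["clock"],s["force"])
cv2.imwrite("pics/z4.png",np.hstack([c["img"][:,120:520,::-1],tile(b,250,215,100,120,4)]))
```

```text
[ 0.49466556 -0.19198017  0.34757578] 8.775 [ 0.34239123  0.02491    -2.02301005]
```

View pics/z4.png

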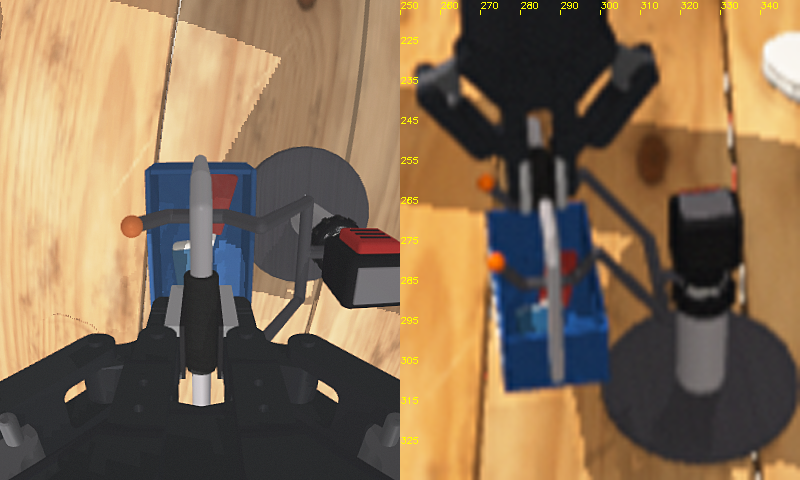

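The bar is over the trough, between the tips and the inner rise, with prongs between bar and tray. I'll back off 2 mm and lower.

jog_arm --increments '[{"gripper": 255, "travel": [0, -0.2, 0.5], "delta_rot": [0, 0, 0]}, {"gripper": 255, "travel": [0, 0, 0.8], "delta_rot": [0, 0, 0]}, {"gripper": 255, "travel": [0, 0, 0.8], "delta_rot": [0, 0, 0]}, {"gripper": 255, "travel": [0, 0, 0.8], "delta_rot": [0, 0, 0]}, {"gripper": 255, "travel": [0, 0, 0.6], "delta_rot": [0, 0, 0]}, {"gripper": 255, "travel": [0, 0, 0.2], "delta_rot": [0, 0, 0]}, {"gripper": 255, "travel": [0, 0, 0.1], "delta_rot": [0, 0, 0]}, {"gripper": 255, "travel": [0, 0, 0], "delta_rot": [0, 0, 0]}]'

```text
clock: 9.93
tool_pos: [0.4917, -0.1924, 0.3099]
ee_rot: [2.067, 2.365, 0.0]
force: [-0.5, -0.4, -1.4]
grip_width: 0.0112
grip_force: 49.0
```

Run:
```python
from h import *
s=observe();c=read_camera("wrist");b=read_camera("side")["img"]
print(s["tool_pos"],s["clock"],s["force"],s["torque"])
cv2.imwrite("pics/z5.png",np.hstack([c["img"][:,120:520,::-1],tile(b,250,215,100,120,4)]))
```

```text
[ 0.49171491 -0.19243389  0.30989242] 9.925 [-0.51510988 -0.35059185 -1.43517804] [-0.02529097 -0.00797717 -0.01550834]
```

jog_arm --increments '[{"gripper": 255, "travel": [0, 0, 0.15], "delta_rot": [0, 0, 0]}, {"gripper": 255, "travel": [0, 0, 0.15], "delta_rot": [0, 0, 0]}, {"gripper": 255, "travel": [0, 0, 0], "delta_rot": [0, 0, 0]}]'

```text
clock: 10.4
tool_pos: [0.4917, -0.1924, 0.3069]
ee_rot: [2.068, 2.365, 0.0]
force: [0.3, -0.4, 0.2]
grip_width: 0.0111
grip_force: 49.2
```

jog_arm --increments '[{"gripper": 255, "travel": [0, 0, 0.1], "delta_rot": [0, 0, 0]}, {"gripper": 255, "travel": [0, 0, 0], "delta_rot": [0, 0, 0]}]'

```text
clock: 10.65
tool_pos: [0.4917, -0.1925, 0.3065]
ee_rot: [2.067, 2.365, 0.0]
force: [-1.4, 0.6, 6.4]
grip_width: 0.0113
grip_force: 49.8
```

Run:
```python
from h import *
s=observe();c=read_camera("wrist");b=read_camera("side")["img"]
print(s["tool_pos"],s["clock"],s["force"])
cv2.imwrite("pics/z5.png",np.hstack([c["img"][:,120:520,::-1],tile(b,250,215,100,120,4)]))
```

```text
[ 0.49166356 -0.19245332  0.30648034] 10.65 [-1.43172453  0.63156899  6.38216339]
```

View pics/z5.png

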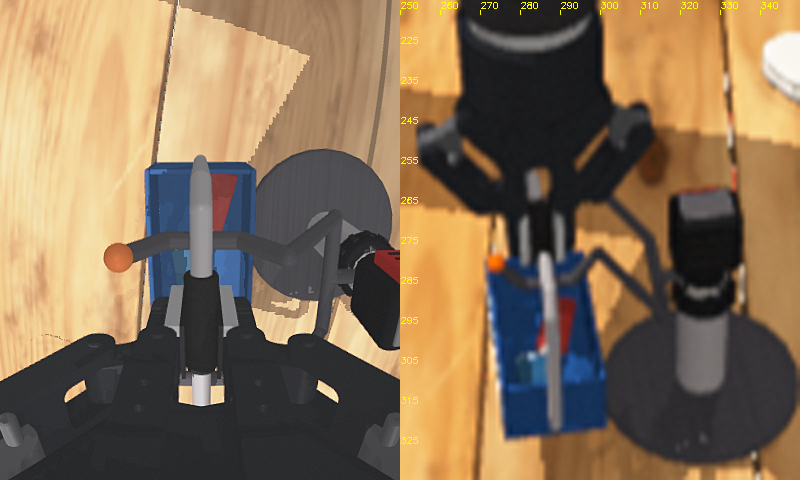

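Contact is at 6 N with the bar lying on the prongs in the trough. I'll open partway and rise.

jog_arm --increments '[{"gripper": 200, "travel": [0, 0, 0], "delta_rot": [0, 0, 0]}, {"gripper": 160, "travel": [0, 0, 0], "delta_rot": [0, 0, 0]}, {"gripper": 130, "travel": [0, 0, 0], "delta_rot": [0, 0, 0]}, {"gripper": 130, "travel": [0, 0, 0], "delta_rot": [0, 0, 0]}, {"gripper": 130, "travel": [0, 0, -0.5], "delta_rot": [0, 0, 0]}, {"gripper": 130, "travel": [0, 0, -1.0], "delta_rot": [0, 0, 0]}, {"gripper": 130, "travel": [0, 0, -1.5], "delta_rot": [0, 0, 0]}, {"gripper": 130, "travel": [0, 0, -2.5], "delta_rot": [0, 0, 0]}, {"gripper": 0, "travel": [0, 0, -3.0], "delta_rot": [0, 0, 0]}, {"gripper": 0, "travel": [0, 0, -3.0], "delta_rot": [0, 0, 0]}, {"gripper": 0, "travel": [0, 0, 0], "delta_rot": [0, 0, 0]}]'

```text
clock: 12.12
tool_pos: [0.4924, -0.1927, 0.4244]
ee_rot: [2.064, 2.361, 0.003]
force: [0.9, -0.1, -0.7]
grip_width: 0.0857
grip_force: 0.0
```

Run:
```python
from h import *
import pickle
s=observe();c=read_camera("wrist");b=read_camera("side")["img"]
pickle.dump((s,c),open("w6.pkl","wb"))
print(s["tool_pos"],s["clock"],s["grip_width"]);print(proj(c,np.array([.585,-.18,.158]),s),proj(c,np.array([.492,-.1927,.15]),s))
cv2.imwrite("pics/z6.png",np.hstack([c["img"][:,150:550,::-1],tile(b,250,215,100,120,4)]))
```

```text
[ 0.49244218 -0.19272648  0.42439137] 12.125 0.08565123334414015
[453.81432184 239.78792927] [317.93693194 236.75349621]
```

View pics/z6.png

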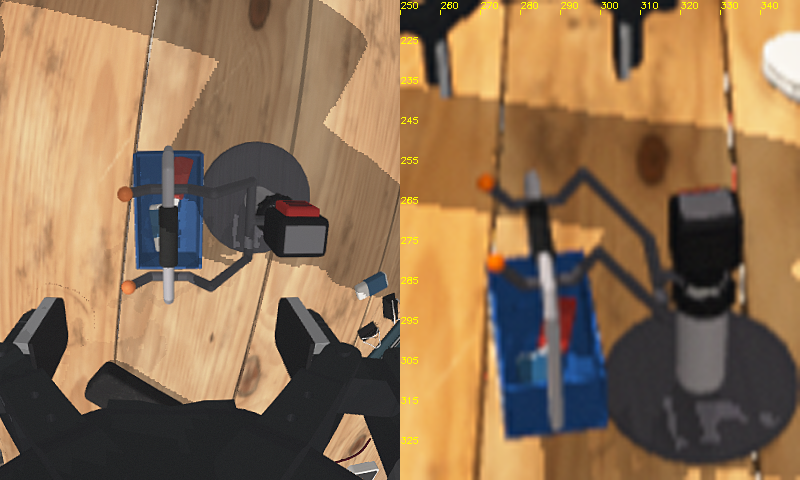

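The caddy hangs on both prongs. The head top is at full-image (452,241), predicted (454,240), and the tips are at (275,194) and (278,288).

Run:
```python
from h import *
import pickle
s,c=pickle.load(open("w6.pkl","rb"))
L=at(ray(c,275,194,s),.162);Rr=at(ray(c,278,288,s),.162);H=at(ray(c,452,241,s),.158);m=(L+Rr)/2
print(L,Rr,H,"yaw tips",np.arctan2(-(L-Rr)[0],(L-Rr)[1]),"yaw mid-head",np.arctan2((H-m)[1],(H-m)[0]),np.linalg.norm(H-m),np.linalg.norm(L-Rr))
top=read_camera("top");print(tri(ray(c,452,241,s),ray(top,354.8,232.5)))
M=tw(s)[:3,:3];print(M.round(3).tolist(), "tool yaw",np.arctan2(M[1,1],M[0,1]))
d=np.array([.5845,-.1805,0])-s["tool_pos"];print("tool delta cm",(M.T@d*100).round(2))
```

```text
[ 0.46094466 -0.16489925  0.162     ] [ 0.46936567 -0.22894009  0.162     ] [ 0.58385431 -0.18103547  0.158     ] yaw tips 0.13074427091515975 yaw mid-head 0.13302870462469063 0.1198240149304069 0.06459212874240199
(array([ 0.57992987, -0.17812814,  0.1676306 ]), [np.float64(0.5156357671597003), np.float64(0.5156357671597618)])
[[-0.134, 0.991, 0.006], [0.991, 0.134, -0.002], [-0.003, 0.005, -1.0]] tool yaw 0.13402473482915123
tool delta cm [ 0.1   9.07 42.49]
```

jog_arm --increments '[{"gripper": 0, "travel": [0.1, 3.05, 0], "delta_rot": [0, 0, 0]}, {"gripper": 0, "travel": [0, 3.05, 0], "delta_rot": [0, 0, 0]}, {"gripper": 0, "travel": [0, 3.05, 0], "delta_rot": [0, 0, 0]}, {"gripper": 0, "travel": [0, 0, 0], "delta_rot": [0, 0, 0.157]}, {"gripper": 0, "travel": [0, 0, 0], "delta_rot": [0, 0, 0.157]}, {"gripper": 0, "travel": [0, 0, 0], "delta_rot": [0, 0, 0.157]}, {"gripper": 0, "travel": [0, 0, 0], "delta_rot": [0, 0, 0.157]}, {"gripper": 0, "travel": [0, 0, 0], "delta_rot": [0, 0, 0.157]}, {"gripper": 0, "travel": [0, 0, 0], "delta_rot": [0, 0, 0.157]}, {"gripper": 0, "travel": [0, 0, 0], "delta_rot": [0, 0, 0.157]}, {"gripper": 0, "travel": [0, 0, 0], "delta_rot": [0, 0, 0.157]}, {"gripper": 0, "travel": [0, 0, 0], "delta_rot": [0, 0, 0.157]}, {"gripper": 0, "travel": [0, 0, 0], "delta_rot": [0, 0, 0.157]}, {"gripper": 0, "travel": [0, 0, 0], "delta_rot": [0, 0, 0]}, {"gripper": 0, "travel": [0, 0, 0], "delta_rot": [0, 0, 0]}]'

```text
clock: 14.15
tool_pos: [0.582, -0.1791, 0.42]
ee_rot: [-3.134, -0.216, 0.002]
force: [0.6, -0.5, 0.3]
grip_width: 0.0853
grip_force: 0.0
```

Run:
```python
from h import *
import pickle
s=observe();c=read_camera("wrist")
pickle.dump((s,c),open("w7.pkl","wb"));M=tw(s)[:3,:3]
print(s["tool_pos"],s["clock"],s["joint_positions"].round(2),M.round(3).tolist())
P=np.array([.5852,-.1806,.158]);u,v=proj(c,P,s);print(u,v)
x=np.array([.9913,.1316,0]);y=np.array([-.1316,.9913,0])
print([proj(c,P+a*x+b*y,s).round(0).tolist() for a,b in((.02,.015),(.02,-.015),(-.02,-.015),(-.02,.015))])
cv2.imwrite("pics/z7.png",np.hstack([c["img"][:,120:520,::-1],tile(c["img"],int(u)-50,int(v)-60,100,120,4)]))
```

```text
[ 0.58198697 -0.17914535  0.42004717] 14.15 [-0.3   0.33  0.01  1.25  0.    2.71] [[0.991, 0.137, -0.001], [0.137, -0.991, 0.0], [-0.001, -0.001, -1.0]]
323.8355897903541 238.89281116321047
[[300.0, 209.0], [348.0, 209.0], [346.0, 268.0], [301.0, 268.0]]
```

View pics/z7.png

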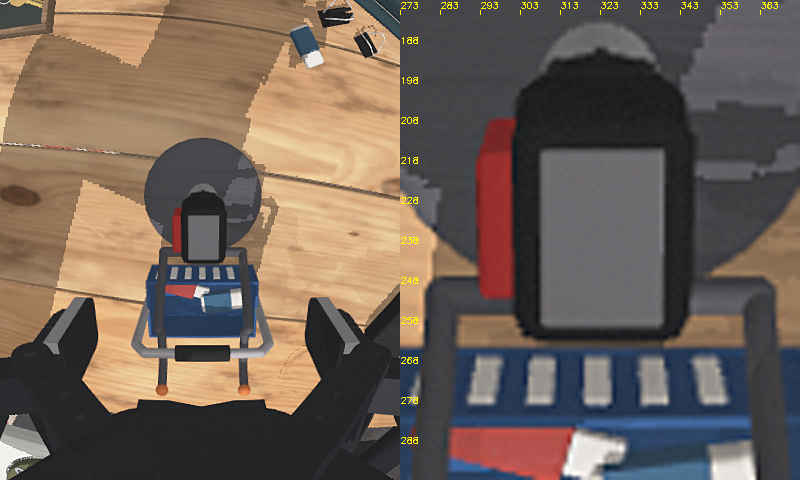

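The head top sits at (323.5,238), predicted (324,239), and the yaw is aligned. Red release is on the left (stand +y). Descending now.

jog_arm --increments '[{"gripper": 0, "travel": [0.37, 0.14, 1.5], "delta_rot": [0, 0, 0]}, {"gripper": 0, "travel": [0, 0, 2.0], "delta_rot": [0, 0, 0]}, {"gripper": 0, "travel": [0, 0, 2.0], "delta_rot": [0, 0, 0]}, {"gripper": 0, "travel": [0, 0, 2.0], "delta_rot": [0, 0, 0]}, {"gripper": 0, "travel": [0, 0, 1.0], "delta_rot": [0, 0, 0]}, {"gripper": 0, "travel": [0, 0, 0], "delta_rot": [0, 0, 0]}, {"gripper": 0, "travel": [0, 0, 0], "delta_rot": [0, 0, 0]}]'

```text
clock: 15.08
tool_pos: [0.5863, -0.1802, 0.3363]
ee_rot: [3.134, 0.212, 0.001]
force: [1.1, -0.4, -0.3]
grip_width: 0.0853
grip_force: 0.0
```

Run:
```python
from h import *
s=observe();c=read_camera("wrist");M=tw(s)[:3,:3]
print(s["tool_pos"],M.round(3).tolist(),(M.T@(np.array([.5858,-.18,.291])-s["tool_pos"])*100).round(2))
# gray inset centroid
P=np.array([.5858,-.1805,.158]);u,v=proj(c,P,s);I=c["img"].astype(int)
m=((abs(I.max(2)-I.min(2))<12)&(I.mean(2)>80)).astype(np.uint8);n,l,st,ce=cv2.connectedComponentsWithStats(m)
i=l[int(v),int(u)];print("pred",u,v,"meas",st[i],ce[i],"world",at(ray(c,*ce[i],s),.158))
```

```text
[ 0.58629412 -0.18017031  0.33627795] [[0.991, 0.135, 0.001], [0.135, -0.991, -0.0], [0.001, 0.0, -1.0]] [-0.05 -0.03  4.53]
pred 320.94180170543694 302.0255760673611 meas [ 297  270   47   61 2743] [319.99744805 299.48888079] world [ 0.58697623 -0.17992195  0.158     ]
```

jog_arm --increments '[{"gripper": 0, "travel": [0.05, -0.07, 1.5], "delta_rot": [0, 0, 0]}, {"gripper": 0, "travel": [0, 0, 1.5], "delta_rot": [0, 0, 0]}, {"gripper": 0, "travel": [0, 0, 1.0], "delta_rot": [0, 0, 0]}, {"gripper": 0, "travel": [0, 0, 0.5], "delta_rot": [0, 0, 0]}, {"gripper": 0, "travel": [0, 0, 0], "delta_rot": [0, 0, 0]}, {"gripper": 100, "travel": [0, 0, 0], "delta_rot": [0, 0, 0]}, {"gripper": 130, "travel": [0, 0, 0], "delta_rot": [0, 0, 0]}, {"gripper": 255, "travel": [0, 0, 0], "delta_rot": [0, 0, 0]}, {"gripper": 255, "travel": [0, 0, 0], "delta_rot": [0, 0, 0]}, {"gripper": 255, "travel": [0, 0, 0], "delta_rot": [0, 0, 0]}, {"gripper": 255, "travel": [0, 0, 0], "delta_rot": [0, 0, 0]}, {"gripper": 255, "travel": [0, 0, 0], "delta_rot": [0, 0, 0]}, {"gripper": 255, "travel": [0, 0, 0], "delta_rot": [0, 0, 0]}]' --newtons 60

```text
clock: 16.75
tool_pos: [0.5866, -0.1796, 0.2915]
ee_rot: [3.134, 0.211, 0.002]
force: [0.1, -3.1, 6.5]
grip_width: 0.0295
grip_force: 61.6
```

The width reads 29.5 mm; the sleeve also read about 1.8 mm low, so this is about 31 mm and the release is in. I'll lift gently.

jog_arm --increments '[{"gripper": 255, "travel": [0, 0, -0.2], "delta_rot": [0, 0, 0]}, {"gripper": 255, "travel": [0, 0, -0.4], "delta_rot": [0, 0, 0]}, {"gripper": 255, "travel": [0, 0, -0.5], "delta_rot": [0, 0, 0]}, {"gripper": 255, "travel": [0, 0, -0.5], "delta_rot": [0, 0, 0]}, {"gripper": 255, "travel": [0, 0, -0.4], "delta_rot": [0, 0, 0]}, {"gripper": 255, "travel": [0, 0, 0], "delta_rot": [0, 0, 0]}]'

```text
clock: 17.5
tool_pos: [0.5867, -0.1796, 0.3105]
ee_rot: [3.134, 0.211, 0.001]
force: [3.3, -4.1, -2.7]
grip_width: 0.0296
grip_force: 60.9
```

jog_arm --increments '[{"gripper": 255, "travel": [0, 0, -0.5], "delta_rot": [0, 0, 0]}, {"gripper": 255, "travel": [0, 0, -0.5], "delta_rot": [0, 0, 0]}, {"gripper": 255, "travel": [0, 0, -0.5], "delta_rot": [0, 0, 0]}, {"gripper": 255, "travel": [0, 0, -0.5], "delta_rot": [0, 0, 0]}, {"gripper": 255, "travel": [0, 0, -0.5], "delta_rot": [0, 0, 0]}, {"gripper": 255, "travel": [0, 0, -0.5], "delta_rot": [0, 0, 0]}, {"gripper": 255, "travel": [0, 0, -0.5], "delta_rot": [0, 0, 0]}, {"gripper": 255, "travel": [0, 0, -0.5], "delta_rot": [0, 0, 0]}, {"gripper": 255, "travel": [0, 0, -0.5], "delta_rot": [0, 0, 0]}, {"gripper": 255, "travel": [0, 0, -0.5], "delta_rot": [0, 0, 0]}, {"gripper": 255, "travel": [0, 0, -0.5], "delta_rot": [0, 0, 0]}, {"gripper": 255, "travel": [0, 0, -0.5], "delta_rot": [0, 0, 0]}, {"gripper": 255, "travel": [0, 0, 0], "delta_rot": [0, 0, 0]}]'

```text
clock: 19.12
tool_pos: [0.5867, -0.1796, 0.3705]
ee_rot: [3.134, 0.211, 0.001]
force: [3.1, -4.4, -2.9]
grip_width: 0.0296
grip_force: 61.0
```

79 mm up and moving freely. I'll approach the end stop in small steps.

jog_arm --increments '[{"gripper": 255, "travel": [0, 0, -0.4], "delta_rot": [0, 0, 0]}, {"gripper": 255, "travel": [0, 0, -0.4], "delta_rot": [0, 0, 0]}, {"gripper": 255, "travel": [0, 0, -0.2], "delta_rot": [0, 0, 0]}, {"gripper": 255, "travel": [0, 0, -0.1], "delta_rot": [0, 0, 0]}, {"gripper": 255, "travel": [0, 0, 0], "delta_rot": [0, 0, 0]}]'

```text
clock: 19.75
tool_pos: [0.5867, -0.1796, 0.3812]
ee_rot: [3.134, 0.211, 0.001]
force: [3.1, -3.9, -3.3]
grip_width: 0.0292
grip_force: 60.7
```

jog_arm --increments '[{"gripper": 255, "travel": [0, 0, -0.1], "delta_rot": [0, 0, 0]}, {"gripper": 255, "travel": [0, 0, 0], "delta_rot": [0, 0, 0]}]'

```text
clock: 20.0
tool_pos: [0.5868, -0.1796, 0.3816]
ee_rot: [3.134, 0.211, -0.0]
force: [5.4, -5.3, -8.7]
grip_width: 0.0299
grip_force: 61.0
```

The pull rises to 8.7 N with the motion stopped at 90 mm, so this is the end stop. One last look to check.

Run:
```python
from h import *
s=observe();c=read_camera("wrist");b=read_camera("side")["img"];t=read_camera("top")["img"]
print(s["tool_pos"],s["force"],s["grip_width"],s["grip_force"],s["clock"])
cv2.imwrite("pics/z10.png",np.hstack([c["img"][:,120:520,::-1],tile(b,250,205,100,120,4)]))
```

```text
[ 0.5867553  -0.17960306  0.38155591] [ 5.42498474 -5.31814912 -8.67554105] 0.029912944596397095 61.018584966659546 20.0
```

View pics/z10.png

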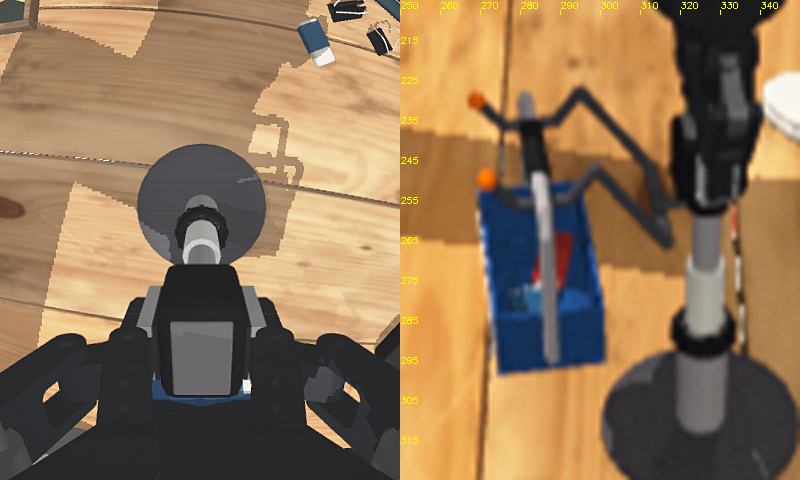

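The mast is up with two tube sections showing below the head. The caddy hangs from both prongs, with the tips at (269,230) and (272,250) in the side view, and the pads pinch the head.

```bash
python3 -c "
from station import *
print(sign_off())"
```

```text
the job is handed in; nothing more can be done
None
```

The job is handed in: the caddy hangs on the double hook, the mast is pulled up about 90 mm to its end stop, and the gripper still holds the head at about 61 N with the release squeezed in; no verdict came back.

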